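Reload the bench caddy and present the glue

TASK

The glue bottle has tipped over: stand it upright in the empty yellow cup of the turntable caddy. Then take the black bar handle on top of the caddy and turn the turntable until the glue bottle faces the front, in line with the orange pointer on the foot, and finish while still gripping the handle so that the turntable is held still. Leave the tape roll, the battery and the screwdriver where they are.

Things in the scene. Friction and masses are not known exactly. Their poses are not given: they have to be found in the camera images.
- glue_bottle: glue bottle, white, yellow label, red nozzle, 110 g: round body 42 mm thick and 94 mm long, then the nozzle, 130 mm in all. It starts lying on its side on the table and can roll. Origin: centre of its underside; its own +z runs along its axis to the nozzle. Centre of mass about 50 mm from the underside.
- caddy: fixed black round foot, 156 mm across; origin on the table, on the turning axis, z up; its own -x is the FRONT. A wooden disc, 200 mm across, top 25 mm above the table, turns on it, with four places 62 mm from the axis, 90 degrees apart: one empty yellow cup and three screw jars (51 mm across, tops 81 mm above the table) fixed to the disc.
- front_mark (a point): point on top of the orange pointer block at the front of the foot, 117 mm from the turning axis and 22 mm above the table; the block is 16 mm wide, 20 mm long, and reaches from 107 to 127 mm from the axis
- bay (a point): centre of the inner floor of the empty yellow cup, 27 mm above the table, 62 mm from the turning axis; the cup is round, 52 mm wide inside and 58 mm outside, its rim 12 mm above this point. It turns with the turntable.
- turntable (a joint): angle of the turntable, no stops; grows anticlockwise seen from above; 0 when the yellow cup is exactly at the orange pointer. It turns freely (about 0.03 N m) and stays where it is left.
- handle (a point): black bar handle on an upright rod in the middle of the turntable, fixed to it: 56 mm long, 14 mm thick, 28 mm high. This point: its centre, on the turning axis, 130 mm above the table (top at 144 mm). Its own x runs along the bar; the yellow cup lies in its -x direction. Grip it across the 14 mm from above.
- masking_tape: black roll of tape lying flat, 62 mm across, 19 mm high; origin: centre of its underside; leave it alone
- battery_1: small red battery standing on end, 15 mm thick, 50 mm high; origin: centre of its underside; leave it alone
- screwdriver_1: short black screwdriver lying on the table, 146 mm long, 26 mm thick; origin: centre of its underside; leave it alone
Not all that is in view belongs to the job. Several things have the shape of the glue_bottle; the one meant has the colours described above.

How it is judged (in metres and radians):
On the way:
1. the glue bottle stands upright in the yellow cup, let go, with the cup not yet at the pointer (horizontal distance between glue_bottle and bay below 0.008 m and z of glue_bottle in the frame of bay below 0.004 m and angle between glue_bottle's own z axis and vertical below 0.1 rad and contact force between the fingers and glue_bottle below 0.1 N and (y of bay in the frame of caddy above 0.015 m or y of bay in the frame of caddy below -0.015 m or x of bay in the frame of caddy above 0 m)), for 0.2 s.
At the end, for the whole second after the job is handed in: the bottle stands upright (within 0.1 rad) on the floor of the yellow cup, not touched by the robot; the cup's centre is within 8 mm of the line from the axis to the orange pointer; the turntable is still (under 0.05 rad/s) and the fingers grip the bar handle with over 1.5 N (horizontal distance between glue_bottle and bay below 0.008 m and z of glue_bottle in the frame of bay between -0.004 and 0.004 m and angle between glue_bottle's own z axis and vertical below 0.1 rad and y of bay in the frame of caddy between -0.008 and 0.008 m and x of bay in the frame of caddy below -0.04 m and velocity of joint turntable between -0.05 and 0.05 rad/s and contact force between the arm and glue_bottle below 0.1 N and contact force between the fingers and turntable_c0 above 1.5 N); the arm keeps its last pose, push and grip.
It fails at once if the tape roll, the battery or the screwdriver was moved more than 3 cm (distance of any of masking_tape, battery_1, screwdriver_1 from where it was at the start of the episode above 0.03 m).
It fails at once if the battery was knocked over (angle between battery_1's own z axis and vertical above 0.5 rad).
It also fails if it takes over 58 s, if anything falls off the work surface, if the arm or the gripper's body presses on something with over 40 N, if the wrist force passes 120 N, or if a joint passes its speed limit or range.

ROBOT

A 7-joint arm with a two-finger parallel gripper is mounted at the origin on a cart in front of the work surface, level with it; the furniture and walls round the work are solid. World frame = base frame: x ahead of the robot, y to its left, z up, the work surface at z = 0. Lengths are in mm, angles in rad, forces in N, time in s.
With the tool pointing down it reaches from about 400 to 875 mm from the base axis. Payload 4.4 kg.
Tool frame: the origin (TCP) lies between the finger pads; the fingertips stand 11 mm ahead of it and the grasp point (between the pads) lies 8 mm behind it; y points along the fingers, x is the direction in which the jaws open and shut, and the axes are right-handed (so a half turn about y gives the same grasp; the last joint's range is limited). The gripper opens to 85 mm and grips with 20 to 120 N. Pads are 22 mm wide; open, the fingers measure 114 mm over their backs; the gripper's body (76 mm by 85 mm) begins 54 mm behind the grasp point. The pads swing forward as they close: fully open they stand 13 mm farther back than shut.
Start: joints at [-0.066, 0.628, 0.038, 1.517, -0.027, 0.996, -0.02], TCP at [650.014, 0.027, 242.313] pointing down, gripper open.
Joint ranges: [-3.06, 3.06], [-0.37, 2.12], [-1.25, 1.32], [0.18, 2.47], [-1.1, 4.24], [0.23, 1.98], [-2.94, 2.94]. Speed limits (rad/s): [2.57, 2.57, 3.14, 3.14, 3.14, 3.14, 3.14].

INTERFACE

Orientations are given as [roll, pitch, yaw] about the fixed x, y, z axes, in that order (R = Rz(yaw) Ry(pitch) Rx(roll)).
In Python, from cell import * gives the robot as it stands.
- The arm moves only by the shell command python3 -m jog 'ROWS'. ROWS is JSON, a list of rows, each an object of numbers: "x", "y", "z": the shift along the tool's x, y, z in mm; "ax", "ay", "az": the turn, a rotation vector about the tool's x, y, z in rad; "grip": the finger opening in mm, from 0 to 85.4. In form: [{"x": .., "y": .., "z": .., "ax": .., "ay": .., "az": .., "grip": ..}, ...]. A call has 1 to 5 rows; each row is the pose to reach, as a shift and turn from the pose commanded when the call began, along the tool's axes at that moment; what a row does not reach only later rows make up. A row lasts 1/10 s, in which the tool goes at most 50 mm and 8.59 degrees, less where a joint would pass 70% of its speed; a pose out of reach is approached as far as the arm can. A call with a gripper value outside its range is refused whole. The fingers move at their own pace and stop on an object; the grip force is fixed at half the most. Time passes only in rows, so rows that repeat a pose let the fingers close. It gives the time, the measured TCP pose, the force and the opening at its end, in the units of the state.
- read_state(): the state, without advancing time (a new reading comes with each control period).
- get_image(name): name is "scene" or "side" or "wrist"; returns a dict with "color" (384x512x3 uint8, red, green, blue), "vfov" (degrees; the focal length in pixels is half the picture's height over the tangent of half this angle, whatever the lens; pixels are square), "cx", "cy" (the principal point, pixels), "camera_from_world" (4x4, takes a point from world to camera coordinates). Camera axes: x right, y down, z forward; pixel columns grow to the right and rows downward; lengths in mm; the calibration is good to about 2 mm. A picture is of the moment at which its call begins. There is no depth.
- finish_job(): hands the job in, once; it reports no verdict.
The state is a dict: "clock": time; "qpos": joint angles; "qd": joint speeds; "tau": joint torques, N m; "eef_pos": TCP position; "tool_rot": TCP orientation; "force": force on the tool from outside, world axes, zero at the start; "torque": the same for the moment, N m; "width": finger opening in mm.
Only numpy, scipy, OpenCV 4.12 (cv2) and the standard library are available. Lean on these libraries where they do the work, as an engineer would, in place of code of your own. Each camera call takes 0.05 s, during which the arm holds its last target.

## Working session

There is one attempt and no reset: what is moved stays moved. The work goes in short steps, Python scripts to look and compute and a shell command to move; the robot and the scene stay as the last step left them, time stands still between calls to the robot, and variables do not carry over. Pictures are saved under pics/ and viewed, and the job is handed in when it is done.

```bash
mkdir -p pics; ls; cat > h.py <<'E'
from cell import *
import numpy as np, cv2
def snap(n,f):
    d=get_image(n); cv2.imwrite('pics/'+f,cv2.cvtColor(d['color'],cv2.COLOR_RGB2BGR)); return d
def foc(d): return d['color'].shape[0]/2/np.tan(np.radians(d['vfov'])/2)
def ray(d,u,v,z):
    T=np.array(d['camera_from_world']); R=T[:3,:3]; c=-R.T@T[:3,3]
    r=R.T@np.array([(u-d['cx'])/foc(d),(v-d['cy'])/foc(d),1.]); return c+r*(z-c[2])/r[2]
def proj(d,p):
    T=np.array(d['camera_from_world']); q=T[:3,:3]@np.array(p)+T[:3,3]; return [d['cx']+foc(d)*q[0]/q[2],d['cy']+foc(d)*q[1]/q[2]]
E
python3 - <<'E'
from h import *
import pickle
o={}
for n in ['scene','side','wrist']:
    o[n]=snap(n,n+'0.png'); d=o[n]; T=np.array(d['camera_from_world']); print(n,d['vfov'],d['cx'],d['cy'],-T[:3,:3].T@T[:3,3],T[:3,:3].round(2).tolist())
pickle.dump(o,open('o0.pkl','wb'))
s=read_state(); print(s)
E
```

```text
pics
scene 47.41219138189003 249.41849352514106 189.4505460049926 [ 772.4183851  1078.97235794  825.37653444] [[-0.99, 0.14, 0.02], [0.06, 0.55, -0.83], [-0.13, -0.82, -0.55]]
side 56.89805368438702 254.4452200451185 189.99254747396157 [177.15000238 618.96788584 581.71858147] [[-0.82, -0.57, -0.01], [-0.29, 0.42, -0.86], [0.49, -0.71, -0.51]]
wrist 71.74583578486185 257.60625114952956 196.4799527862291 [649.68454125  81.095548   373.10172138] [[1.0, -0.0, -0.0], [-0.0, -0.95, 0.31], [-0.0, -0.31, -0.95]]
{'clock': 0.15, 'qpos': array([-0.06578643,  0.62911136,  0.03848073,  1.51810275, -0.0270151 ,
        0.99628622, -0.02002008]), 'qd': array([ 3.86257937e-04, -3.99579589e-03, -5.55638552e-04, -3.15673072e-03,
       -5.47185083e-05, -2.27075845e-03,  8.26111217e-04]), 'tau': array([ 2.19518879e-03, -5.63800478e+01,  1.22790758e+00, -1.93650573e+01,
        1.11919764e-02,  7.40401709e-03, -1.44664841e-05]), 'eef_pos': array([6.49567195e+02, 1.06750400e-02, 2.41626738e+02]), 'tool_rot': array([-1.57080673e+00,  1.38899448e-03, -6.72262832e-05]), 'force': array([-0.34926333, -0.08121008,  0.30775431]), 'torque': array([-0.02102019, -0.00805858,  0.03259129]), 'width': 85.24727976645768}
```

View pics/scene0.png

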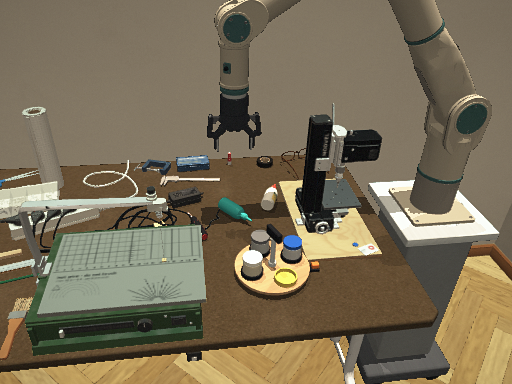

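View pics/side0.png

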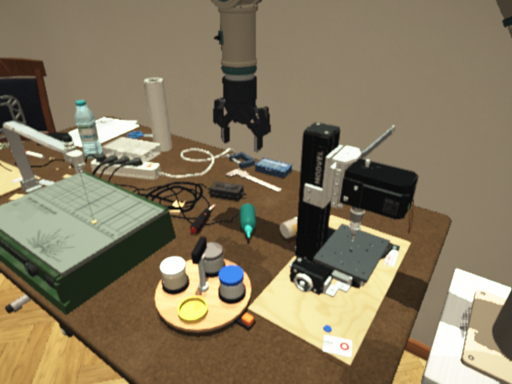

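View pics/wrist0.png

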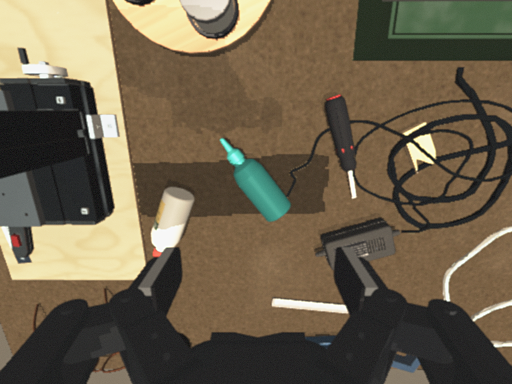

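```bash
python3 - <<'E'
from h import *
import pickle
o=pickle.load(open('o0.pkl','rb'))
B=lambda n:cv2.cvtColor(o[n]['color'],cv2.COLOR_RGB2BGR)
a=cv2.resize(B('wrist')[170:280,120:230],(600,600),interpolation=cv2.INTER_NEAREST);cv2.imwrite('pics/a.png',a)
b=cv2.resize(B('scene')[170:300,220:350],(600,600),interpolation=cv2.INTER_CUBIC);cv2.imwrite('pics/b.png',b)
c=cv2.resize(B('side')[200:340,140:300],(800,600*7//6*0+600),interpolation=cv2.INTER_CUBIC);cv2.imwrite('pics/c.png',c)
E
```

```text
(no output)
```

View pics/a.png

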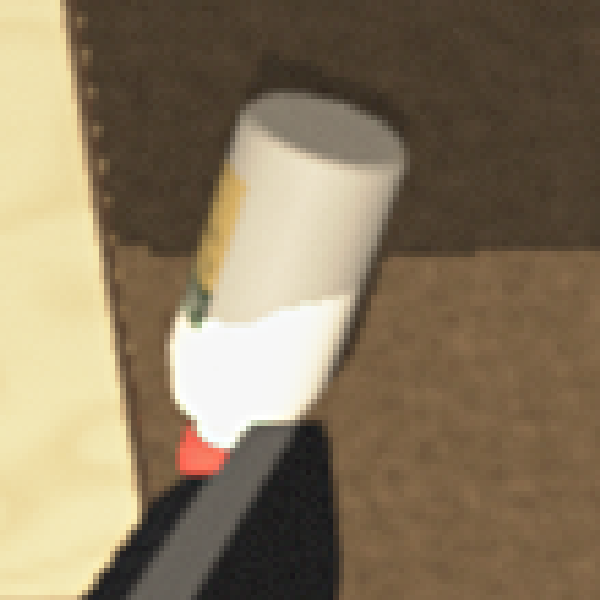

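View pics/b.png

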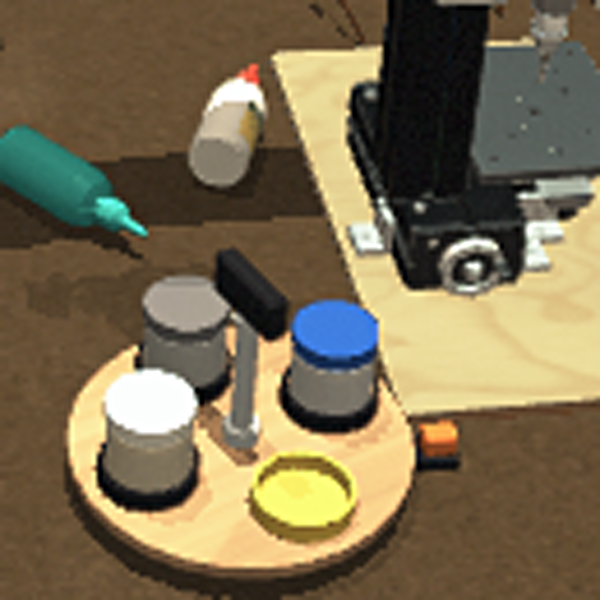

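View pics/c.png

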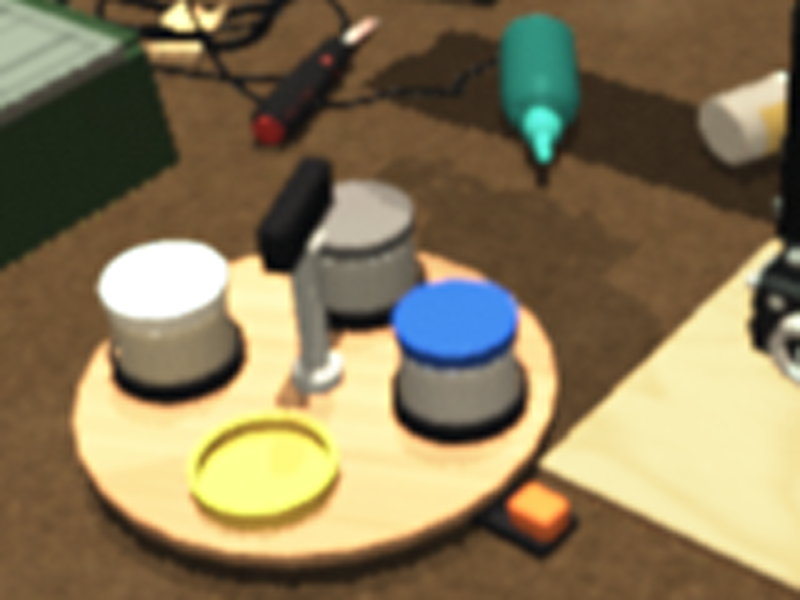

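```bash
python3 - <<'E'
from h import *
import pickle
o=pickle.load(open('o0.pkl','rb'))
S=o['scene'];D=o['side'];W=o['wrist']
b=lambda x,y:(220+x/4.615-.4,170+y/4.615-.4)
c=lambda x,y:(140+x/5-.4,200+y/4.2857-.4)
a=lambda x,y:(120+x/5.4545-.4,170+y/5.4545-.4)
for n,pb,pc,z in [('white',(151,402),(164,282),81),('blue',(335,328),(455,315),81),('grey',(186,305),(357,213),81),('cuprim',(304,487),(264,460),39),('orange',(439,432),(541,503),22),('hndtop',(255,280),(300,192),144)]:
    print(n,ray(S,*b(*pb),z).round(1),ray(D,*c(*pc),z).round(1))
print('under',ray(S,*b(215,162),21).round(1),ray(W,*a(322,130),21).round(1))
print('tip',ray(S,*b(253,68),21).round(1), 'mid',ray(W,*a(262,325),21))
for n,l,h in [('scene',(0,150,200),(0,0,0))]: pass
hsv=cv2.cvtColor(S['color'],cv2.COLOR_RGB2HSV)
for n,I in [('scene',S),('side',D)]:
    hsv=cv2.cvtColor(I['color'],cv2.COLOR_RGB2HSV)
    for m,lo,hi,z in [('yellow',(24,120,100),(35,255,255),37),('orange',(5,180,120),(16,255,255),18),('blue',(100,150,80),(125,255,255),78)]:
        k=cv2.inRange(hsv,lo,hi); nn,lab,st,ce=cv2.connectedComponentsWithStats(k)
        for i in range(1,nn):
            if st[i,4]>30: print(n,m,st[i],ray(I,st[i,0]+st[i,2]/2-.5,st[i,1]+st[i,3]/2-.5,z).round(1))
E
```

```text
white [633.  269.4  81. ] [630.  267.2  81. ]
blue [519.6 219.9  81. ] [517.8 217.1  81. ]
grey [600.9 190.2  81. ] [598.  183.9  81. ]
cuprim [551.9 300.9  39. ] [550.3 298.1  39. ]
orange [460.  249.5  22. ] [456.5 245.3  22. ]
hndtop [575.1 248.8 144. ] [572.8 240.  144. ]
under [542.6 -31.2  21. ] [539.  -30.4  21. ]
tip [ 494.1 -146.1   21. ] mid [517.7587992  -84.97708589  21.        ]
scene yellow [274 268  24  16 245] [551.5 300.2  37. ]
scene blue [283 235  19  15 205] [520.2 221.7  78. ]
side yellow [178 295  30  26 255] [550.5 297.9  37. ]
side orange [241 312  13  14  58] [457.6 246.4  18. ]
side blue [218 266  25  19 382] [517.6 219.6  78. ]
```

```bash
python3 - <<'E'
from h import *
import pickle
o=pickle.load(open('o0.pkl','rb'))
S=o['scene'];D=o['side'];W=o['wrist']
for p in [(118,112),(105,80),(110,215),(118,135)]:
  print('W',p,[ray(W,*p,z)[:2].round(0).tolist() for z in (0,50,100,150)])
for p in [(318,236),(297,208),(306,210),(310,120),(330,120),(322,232),(280,181)]:
  print('S',p,[ray(S,*p,z)[:2].round(0).tolist() for z in (0,25,50,200,300)])
for p in [(303,285),(293,262)]:
  print('D',p,[ray(D,*p,z)[:2].round(0).tolist() for z in (0,25,50,200)])
a=cv2.cvtColor(np.hstack([W['color'][40:290,0:240]]),cv2.COLOR_RGB2BGR); cv2.imwrite('pics/d.png',cv2.resize(a,(576,600)))
a=cv2.cvtColor(S['color'][90:270,230:410],cv2.COLOR_RGB2BGR); cv2.imwrite('pics/e.png',cv2.resize(a,(600,600),interpolation=cv2.INTER_CUBIC))
E
```

```text
W (118, 112) [[462.0, 78.0], [487.0, 78.0], [512.0, 78.0], [537.0, 79.0]]
W (105, 80) [[452.0, 117.0], [478.0, 112.0], [505.0, 107.0], [531.0, 103.0]]
W (110, 215) [[425.0, -71.0], [455.0, -51.0], [485.0, -30.0], [515.0, -10.0]]
W (118, 135) [[457.0, 47.0], [483.0, 52.0], [509.0, 56.0], [534.0, 61.0]]
S (318, 236) [[411.0, 114.0], [422.0, 143.0], [433.0, 173.0], [499.0, 348.0], [542.0, 465.0]]
S (297, 208) [[441.0, -31.0], [451.0, 2.0], [461.0, 36.0], [521.0, 238.0], [561.0, 372.0]]
S (306, 210) [[414.0, -18.0], [425.0, 16.0], [436.0, 49.0], [501.0, 248.0], [544.0, 381.0]]
S (310, 120) [[224.0, -693.0], [241.0, -639.0], [258.0, -586.0], [357.0, -264.0], [424.0, -49.0]]
S (330, 120) [[133.0, -685.0], [152.0, -631.0], [172.0, -578.0], [288.0, -257.0], [365.0, -44.0]]
S (322, 232) [[394.0, 97.0], [405.0, 127.0], [417.0, 157.0], [486.0, 335.0], [531.0, 454.0]]
S (280, 181) [[463.0, -198.0], [472.0, -159.0], [482.0, -120.0], [538.0, 112.0], [576.0, 266.0]]
D (303, 285) [[417.0, 90.0], [407.0, 113.0], [397.0, 136.0], [335.0, 272.0]]
D (293, 262) [[473.0, 38.0], [460.0, 63.0], [447.0, 88.0], [371.0, 237.0]]
```

View pics/d.png

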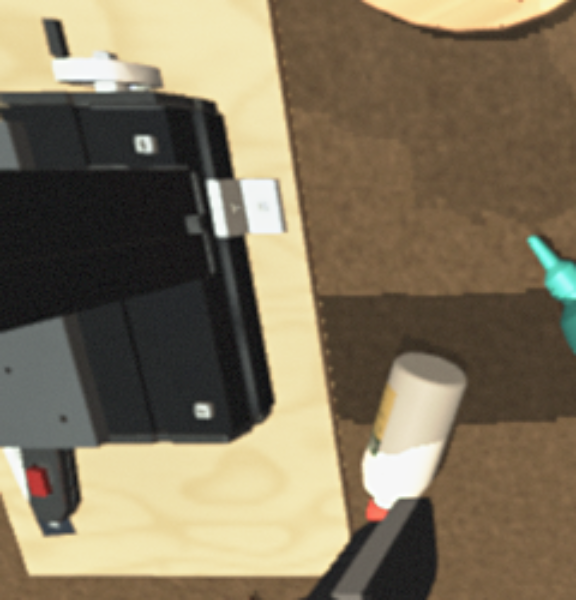

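View pics/e.png

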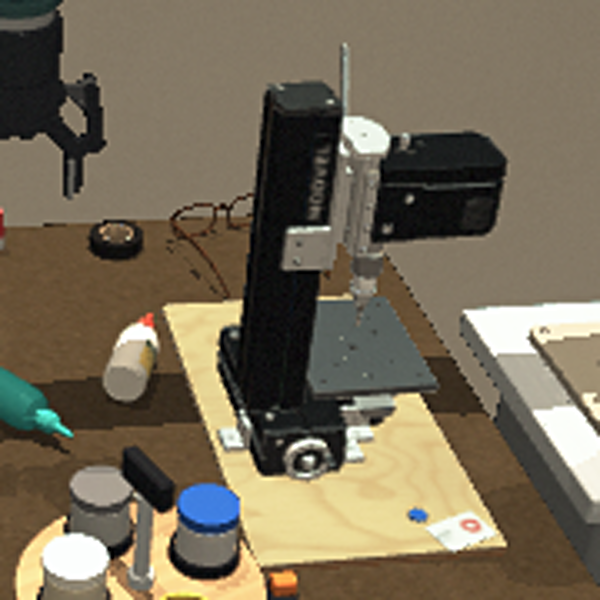

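```bash
python3 -m jog '[{"x":-40,"y":20,"z":-25,"ay":0.13},{"x":-80,"y":40,"z":-50,"ay":0.26},{"x":-115,"y":60,"z":-78,"ay":0.384},{"x":-127,"y":72,"z":-90,"ay":0.384},{"x":-127,"y":72,"z":-90,"ay":0.384,"grip":64}]'
python3 -m jog '[{"ax":0.14},{"ax":0.28},{"ax":0.42},{"ax":0.52},{"ax":0.52}]'
python3 - <<'E'
from h import *
import pickle
o={n:snap(n,n+'1.png') for n in ['scene','wrist']};pickle.dump(o,open('o1.pkl','wb'))
s=read_state();print(s['qpos'].round(2),s['eef_pos'],s['tool_rot'],s['width'])
E
```

```text
[-0.07  0.63  0.04  1.52 -0.03  1.   -0.02] [6.49760955e+02 6.20246036e-02 2.41876199e+02] [-1.57078178e+00  8.32911701e-04  5.28363957e-05] 85.37858673694605$[0]: bad value
$[0]: bad value
```

View pics/wrist1.png

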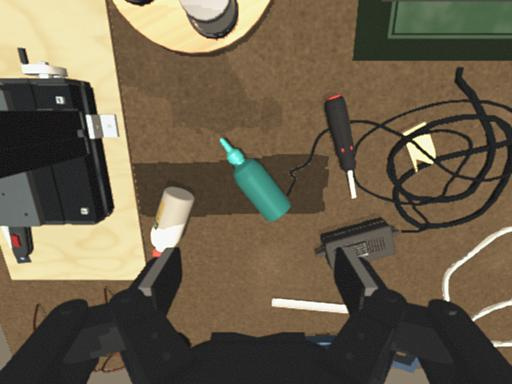

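View pics/scene1.png

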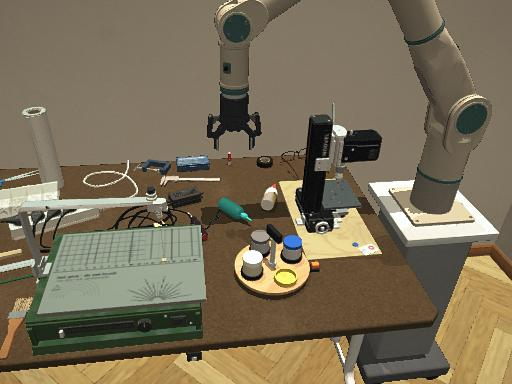

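The call was refused, so nothing moved. Every row probably has to give all the fields.

```bash
python3 -m jog '[{"x":-40,"y":20,"z":-25,"ax":0,"ay":0.13,"az":0,"grip":80},{"x":-80,"y":40,"z":-50,"ax":0,"ay":0.26,"az":0,"grip":70},{"x":-115,"y":60,"z":-78,"ax":0,"ay":0.384,"az":0,"grip":64},{"x":-127,"y":72,"z":-90,"ax":0,"ay":0.384,"az":0,"grip":64},{"x":-127,"y":72,"z":-90,"ax":0,"ay":0.384,"az":0,"grip":64}]'
python3 -m jog '[{"x":0,"y":0,"z":0,"ax":0.14,"ay":0,"az":0,"grip":64},{"x":0,"y":0,"z":0,"ax":0.28,"ay":0,"az":0,"grip":64},{"x":0,"y":0,"z":0,"ax":0.42,"ay":0,"az":0,"grip":64},{"x":0,"y":0,"z":0,"ax":0.52,"ay":0,"az":0,"grip":64},{"x":0,"y":0,"z":0,"ax":0.52,"ay":0,"az":0,"grip":64}]'
python3 - <<'E'
from h import *
import pickle
o={n:snap(n,n+'1.png') for n in ['scene','wrist']};pickle.dump(o,open('o1.pkl','wb'))
s=read_state();print(s['qpos'].round(2),s['eef_pos'],s['tool_rot'],s['width'])
E
```

```text
clock: 0.75
eef_pos: [519.3, -92.4, 169.0]
tool_rot: [-1.574, 0.005, -0.389]
force: [0.4, -0.2, 0.5]
width: 64.0
clock: 1.25
eef_pos: [523.1, -95.1, 169.3]
tool_rot: [-1.05, 0.001, -0.394]
force: [-0.2, -0.7, -0.5]
width: 64.0
[ 0.68  0.64 -0.36  1.97 -0.54  0.63  0.45] [523.99553333 -90.05243766 170.61575031] [-1.05129138e+00 -4.67149750e-04 -3.84613692e-01] 64.2947126292128
```

View pics/wrist1.png

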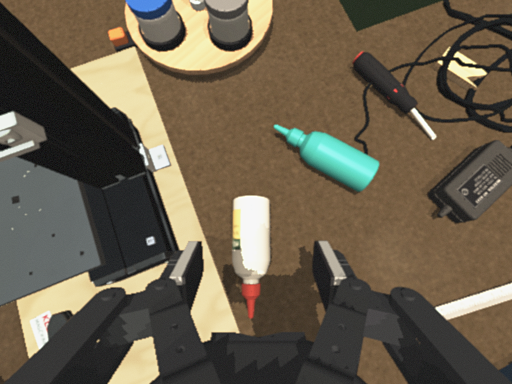

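View pics/scene1.png

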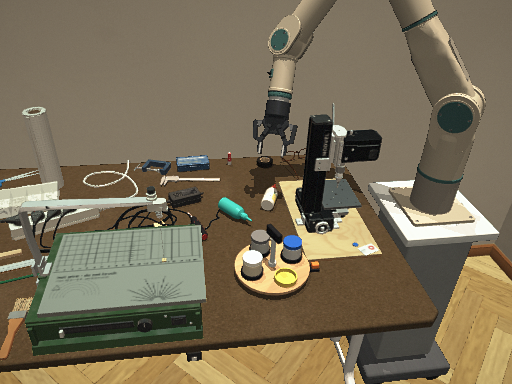

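```bash
cat >> h.py <<'E'
from scipy.spatial.transform import Rotation as Ro
def tool():
    s=read_state(); return np.array(s['eef_pos']),Ro.from_euler('xyz',s['tool_rot']).as_matrix()
E
python3 - <<'E'
from h import *
import pickle
o=pickle.load(open('o1.pkl','rb')); W=o['wrist'];S=o['scene']
u=ray(W,252,200,21); t=ray(W,251,318,21)
b=cv2.inRange(cv2.cvtColor(W['color'],cv2.COLOR_RGB2HSV),(0,0,150),(180,90,255))
k=np.zeros_like(b);k[190:285,225:280]=b[190:285,225:280]
print('top rows',[ (r,np.where(k[r])[0].min(),np.where(k[r])[0].max()) for r in range(194,284,8) if k[r].any()])
print(u,t,np.linalg.norm((t-u)),ray(W,252,196,0),ray(W,252,196,42))
print('tape',ray(S,264,161,10),'bat',ray(S,229,164,0))
d=(t-u)/np.linalg.norm(t-u);print(d, np.degrees(np.arctan2(d[1],d[0])))
p,R=tool();print('tool axes',R.round(3).T)
for s in(45,50):
  c=u+s*d; c[2]=26
  tcp=c+8*R[:,1]; print(s,'target tcp',tcp,'shift tool',R.T@(tcp-p))
E
```

```text
top rows [(202, np.int64(233), np.int64(269)), (210, np.int64(240), np.int64(268)), (218, np.int64(239), np.int64(269)), (226, np.int64(240), np.int64(269)), (234, np.int64(239), np.int64(269)), (242, np.int64(233), np.int64(268)), (250, np.int64(233), np.int64(269)), (258, np.int64(234), np.int64(269)), (266, np.int64(236), np.int64(267)), (274, np.int64(242), np.int64(263)), (282, np.int64(244), np.int64(257))]
[541.12221882 -31.71247394  21.        ] [ 491.88623953 -149.93274938   21.        ] 128.06332488362037 [544.12253035 -23.13796411   0.        ] [541.69979678 -31.49047655  42.        ]
tape [ 499.06034037 -326.44705549   10.        ] bat [ 630.34451654 -334.37476775    0.        ]
[-0.38446588 -0.9231392   0.        ] -112.61058563429222
tool axes [[ 0.927 -0.375  0.   ]
 [ 0.187  0.46  -0.868]
 [ 0.325  0.805  0.496]]
45 target tcp [525.31441119 -69.5735032   19.05548031] shift tool [ -6.53199375 141.23123225 -58.33278435]
50 target tcp [523.39208177 -74.18919921  19.05548031] shift tool [ -6.58207027 138.74908415 -62.67288033]
```

```bash
python3 -m jog '[{"x":-6.5,"y":40,"z":-17,"ax":0,"ay":0.01,"az":0,"grip":64},{"x":-6.5,"y":80,"z":-34,"ax":0,"ay":0.01,"az":0,"grip":64},{"x":-6.5,"y":115,"z":-49,"ax":0,"ay":0.01,"az":0,"grip":64},{"x":-6.5,"y":132,"z":-57,"ax":0,"ay":0.01,"az":0,"grip":64},{"x":-6.5,"y":132,"z":-57,"ax":0,"ay":0.01,"az":0,"grip":64}]'
python3 - <<'E'
from h import *
W=snap('wrist','wrist2.png');p,R=tool();print(p,R.T@(np.array([524,-72.5,19])-p))
E
```

```text
clock: 1.85
eef_pos: [523.1, -68.9, 26.0]
tool_rot: [-1.051, 0.008, -0.387]
force: [-0.2, -0.3, 1.3]
width: 63.8
[523.74272629 -69.51200783  27.42285851] [ 1.41566642  5.97553684 -6.49828289]
```

View pics/wrist2.png

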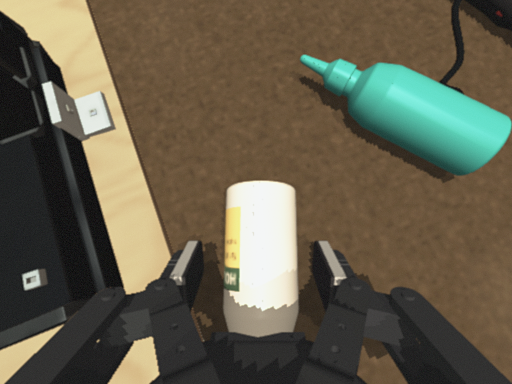

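```bash
python3 -m jog '[{"x":1,"y":7,"z":-5.5,"ax":0,"ay":0,"az":0,"grip":64},{"x":1,"y":7,"z":-5.5,"ax":0,"ay":0,"az":0,"grip":64},{"x":1,"y":7,"z":-5.5,"ax":0,"ay":0,"az":0,"grip":44},{"x":1,"y":7,"z":-5.5,"ax":0,"ay":0,"az":0,"grip":36},{"x":1,"y":7,"z":-5.5,"ax":0,"ay":0,"az":0,"grip":36}]'
python3 -m jog '[{"x":0,"y":0,"z":0,"ax":0,"ay":0,"az":0,"grip":36},{"x":0,"y":0,"z":0,"ax":0,"ay":0,"az":0,"grip":36},{"x":0,"y":-17,"z":10,"ax":0,"ay":0,"az":0,"grip":36},{"x":0,"y":-52,"z":30,"ax":0,"ay":0,"az":0,"grip":36},{"x":0,"y":-87,"z":50,"ax":0,"ay":0,"az":0,"grip":36}]'
python3 - <<'E'
from h import *
W=snap('wrist','wrist3.png');p,R=tool();print(p,R.T)
E
```

```text
clock: 2.4
eef_pos: [523.8, -74.4, 19.7]
tool_rot: [-1.051, 0.004, -0.393]
force: [-1.3, -1.6, 5.5]
width: 40.3
clock: 2.9
eef_pos: [523.3, -74.1, 119.8]
tool_rot: [-1.051, 0.007, -0.393]
force: [0.7, 0.4, -0.1]
width: 40.5
[526.42079988 -74.12582516 126.00843378] [[ 0.92406168 -0.38223591  0.00239349]
 [ 0.19212837  0.45904208 -0.86739095]
 [ 0.33044925  0.80198259  0.49762156]]
```

View pics/wrist3.png

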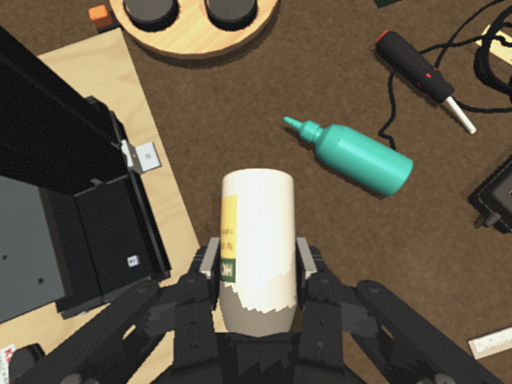

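```bash
cat >> h.py <<'E'
def go(pos,R2=None):
    p,R=tool(); q=R.T@(np.array(pos)-p); rv=np.zeros(3) if R2 is None else Ro.from_matrix(R.T@R2).as_rotvec()
    print('now',p.round(1),'shift',q.round(1),'rot',rv.round(3),'norm',np.linalg.norm(q).round(1),np.linalg.norm(rv).round(3)); return q,rv
def orient(hdeg,down):  # tool y heading h, pitched down by 'down' deg, tool z on lower side
    h=np.array([np.cos(np.radians(hdeg)),np.sin(np.radians(hdeg)),0]);k=np.array([0,0,1]);a=np.radians(down)
    y=np.cos(a)*h-np.sin(a)*k; z=-np.sin(a)*h-np.cos(a)*k
    return np.array([np.cross(y,z),y,z]).T
E
python3 -c "
from h import *
print(read_state()['qpos'].round(2))
print(orient(-112.5,120).T.round(2))
go([600,0,280],orient(-112.5,90))
go([600,0,280])"
```

```text
[ 0.66  0.72 -0.38  2.02 -0.59  0.51  0.51]
[[ 0.92 -0.38  0.  ]
 [ 0.19  0.46 -0.87]
 [ 0.33  0.8   0.5 ]]
now [526.4 -74.1 126. ] shift [ 40.  -85.4 160.4] rot [-0.521  0.001  0.002] norm 186.1 0.521
now [526.4 -74.1 126. ] shift [ 40.  -85.4 160.4] rot [0. 0. 0.] norm 186.1 0.0
```

```bash
python3 -m jog '[{"x":5,"y":-30,"z":30,"ax":-0.1,"ay":0,"az":0,"grip":36},{"x":15,"y":-50,"z":70,"ax":-0.21,"ay":0,"az":0,"grip":36},{"x":27,"y":-68,"z":115,"ax":-0.33,"ay":0,"az":0,"grip":36},{"x":40,"y":-85,"z":160,"ax":-0.45,"ay":0,"az":0,"grip":36},{"x":40,"y":-85,"z":160,"ax":-0.52,"ay":0,"az":0,"grip":36}]'
python3 -c "
from h import *
print(read_state()['qpos'].round(2))
go([620,200,280],orient(-60,80))
snap('scene','s4.png')"
```

```text
clock: 3.45
eef_pos: [601.9, 4.6, 276.4]
tool_rot: [-1.57, -0.003, -0.387]
force: [-0.1, 0.8, -1.2]
width: 40.4
[-0.15  0.52  0.14  1.62 -0.09  1.   -0.36]
now [601.9   4.6 276.4] shift [-57.   -3.7 187.8] rot [-0.162 -0.909 -0.077] norm 196.3 0.926
```

View pics/s4.png

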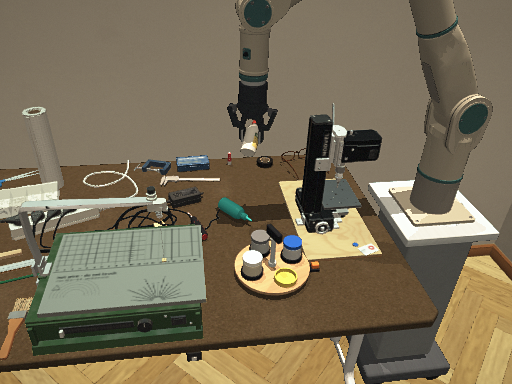

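```bash
python3 -m jog '[{"x":-11,"y":-1,"z":38,"ax":-0.025,"ay":-0.14,"az":-0.012,"grip":36},{"x":-23,"y":-2,"z":75,"ax":-0.05,"ay":-0.28,"az":-0.024,"grip":36},{"x":-34,"y":-3,"z":112,"ax":-0.075,"ay":-0.42,"az":-0.036,"grip":36},{"x":-46,"y":-4,"z":150,"ax":-0.1,"ay":-0.56,"az":-0.048,"grip":36},{"x":-57,"y":-4,"z":188,"ax":-0.123,"ay":-0.69,"az":-0.06,"grip":36}]'
python3 -c "
from h import *
print(read_state()['qpos'].round(2))
go([600,320,280],orient(-40,60))"
```

```text
clock: 4.0
eef_pos: [617.3, 196.4, 276.0]
tool_rot: [-1.701, -0.01, 0.305]
force: [0.9, 0.3, -0.7]
width: 39.9
[-0.43  0.59  0.01  1.49  0.14  1.07 -0.18]
now [617.3 196.4 276. ] shift [ 20.6 -19.7 121.6] rot [-0.38  -0.544 -0.174] norm 124.9 0.686
```

```bash
python3 -m jog '[{"x":4,"y":-4,"z":25,"ax":-0.076,"ay":-0.109,"az":-0.035,"grip":36},{"x":8,"y":-8,"z":50,"ax":-0.152,"ay":-0.218,"az":-0.07,"grip":36},{"x":12,"y":-12,"z":74,"ax":-0.228,"ay":-0.327,"az":-0.104,"grip":36},{"x":16,"y":-16,"z":98,"ax":-0.304,"ay":-0.435,"az":-0.139,"grip":36},{"x":21,"y":-20,"z":122,"ax":-0.38,"ay":-0.544,"az":-0.174,"grip":36}]'
python3 -c "
from h import *
print(read_state()['qpos'].round(2))
go([551,305,230],orient(-20,30))
snap('scene','s5.png')"
```

```text
clock: 4.5
eef_pos: [600.6, 320.4, 280.0]
tool_rot: [-2.096, 0.001, 0.872]
force: [0.0, 0.6, -0.8]
width: 40.4
[-0.83  0.62  0.07  1.57  0.59  0.99 -0.24]
now [600.6 320.4 280. ] shift [-43.6  29.2  49.4] rot [-0.517 -0.249 -0.251] norm 72.1 0.626
```

View pics/s5.png

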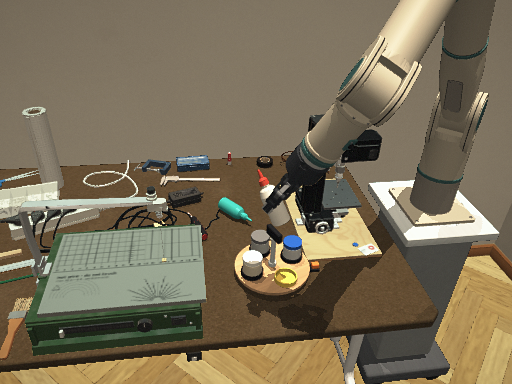

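```bash
python3 -c "
from h import *
R=orient(-20,30); off=R@np.array([0,21.4,39.3]); print(off)
go(np.array([551,299,27+80])-off,R)"
```

```text
[ -1.04968962   0.38205578 -44.73479837]
now [596.3 329.  277.6] shift [-51.3 101.7  75.8] rot [-0.521 -0.238 -0.24 ] norm 136.8 0.621
```

```bash
python3 -m jog '[{"x":-9,"y":20,"z":15,"ax":-0.104,"ay":-0.048,"az":-0.048,"grip":36},{"x":-18,"y":40,"z":30,"ax":-0.208,"ay":-0.095,"az":-0.096,"grip":36},{"x":-28,"y":60,"z":45,"ax":-0.313,"ay":-0.143,"az":-0.144,"grip":36},{"x":-40,"y":80,"z":60,"ax":-0.417,"ay":-0.19,"az":-0.192,"grip":36},{"x":-51,"y":102,"z":76,"ax":-0.521,"ay":-0.238,"az":-0.24,"grip":36}]'
python3 -m jog '[{"x":0,"y":0,"z":0,"ax":0,"ay":0,"az":0,"grip":36},{"x":0,"y":0,"z":0,"ax":0,"ay":0,"az":0,"grip":36}]'
python3 -c "
from h import *
print(read_state()['qpos'].round(2))
import pickle
o={n:snap(n,n+'6.png') for n in ['scene','side','wrist']};pickle.dump(o,open('o6.pkl','wb'))
R=orient(-20,30); off=R@np.array([0,21.4,39.3])
go(np.array([551,299,27+80])-off,R)"
```

```text
clock: 5.05
eef_pos: [564.6, 292.8, 169.5]
tool_rot: [-2.554, -0.01, 1.147]
force: [0.3, -0.2, -0.7]
width: 40.0
clock: 5.25
eef_pos: [566.3, 293.0, 170.7]
tool_rot: [-2.554, -0.009, 1.145]
force: [1.0, -0.1, -0.5]
width: 40.7
[-1.29  0.87  0.48  2.06  1.45  0.61 -1.22]
now [568.1 293.2 173.1] shift [-2.1 -2.2 27.1] rot [-0.062 -0.055 -0.059] norm 27.3 0.102
```

View pics/scene6.png

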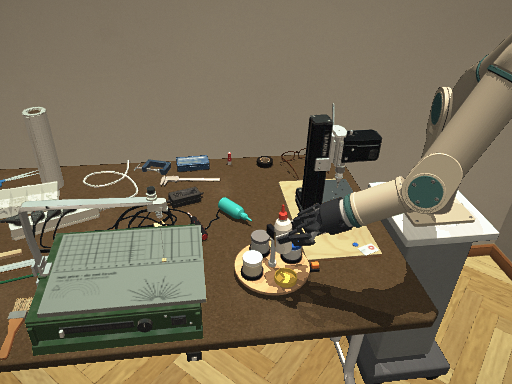

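View pics/wrist6.png

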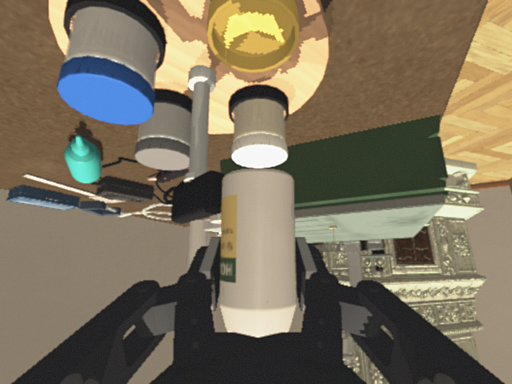

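View pics/side6.png

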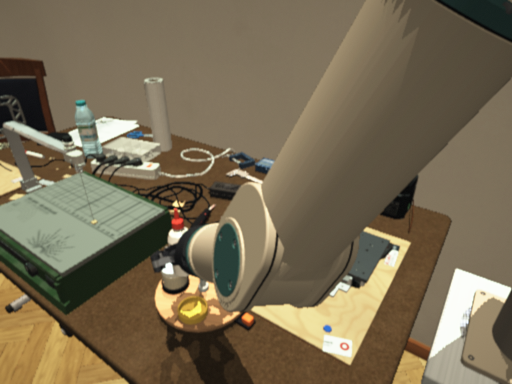

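```bash
python3 -c "
from h import *
R=orient(-52,30); off=R@np.array([0,21.4,39.3])
go(np.array([551,300,27+100])-off,R)"
```

```text
now [568.1 293.2 173.1] shift [ -1.5 -13.7  10.7] rot [-0.066  0.239  0.416] norm 17.5 0.484
```

```bash
python3 -m jog '[{"x":-1.5,"y":-14,"z":11,"ax":-0.016,"ay":0.06,"az":0.104,"grip":36},{"x":-1.5,"y":-14,"z":11,"ax":-0.033,"ay":0.12,"az":0.208,"grip":36},{"x":-1.5,"y":-14,"z":11,"ax":-0.05,"ay":0.18,"az":0.312,"grip":36},{"x":-1.5,"y":-14,"z":11,"ax":-0.066,"ay":0.239,"az":0.416,"grip":36},{"x":-1.5,"y":-14,"z":11,"ax":-0.066,"ay":0.239,"az":0.416,"grip":36}]'
python3 -m jog '[{"x":0,"y":0,"z":0,"ax":0,"ay":0,"az":0,"grip":36},{"x":0,"y":0,"z":0,"ax":0,"ay":0,"az":0,"grip":36},{"x":0,"y":0,"z":0,"ax":0,"ay":0,"az":0,"grip":36}]'
python3 -c "
from h import *
print(read_state()['qpos'].round(2))
R=orient(-52,30); off=R@np.array([0,21.4,39.3])
go(np.array([551,300,27+100])-off,R)"
```

```text
clock: 5.9
eef_pos: [552.3, 301.0, 170.4]
tool_rot: [-2.616, -0.002, 0.663]
force: [1.0, 0.2, -1.0]
width: 40.3
clock: 6.2
eef_pos: [548.9, 298.4, 170.1]
tool_rot: [-2.62, 0.005, 0.666]
force: [-0.9, 0.4, -0.4]
width: 40.4
[-1.24  0.98  0.4   1.68  0.78  1.05 -0.86]
now [548.9 298.4 170.1] shift [ 2.6  0.2 -2. ] rot [0.002 0.006 0.   ] norm 3.3 0.007
```

```bash
python3 -c "
from h import *
import pickle
o={n:snap(n,n+'7.png') for n in ['scene','side','wrist']};pickle.dump(o,open('o7.pkl','wb'))
for i in range(4):print(read_state()['eef_pos'],read_state()['clock'])
S=o['scene']['color'][180:300,220:340];cv2.imwrite('pics/f.png',cv2.resize(S[:,:,::-1],(600,600),interpolation=cv2.INTER_CUBIC))"
```

```text
[548.99721707 299.1138675  169.71157348] 6.35
[548.99721707 299.1138675  169.71157348] 6.35
[548.99721707 299.1138675  169.71157348] 6.35
[548.99721707 299.1138675  169.71157348] 6.35
```

View pics/f.png

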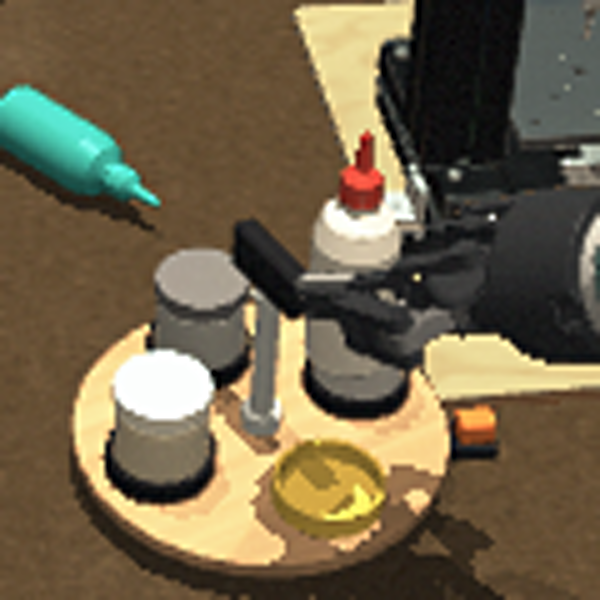

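View pics/wrist7.png

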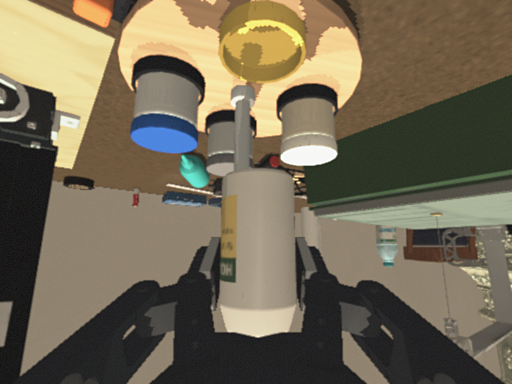

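View pics/side7.png

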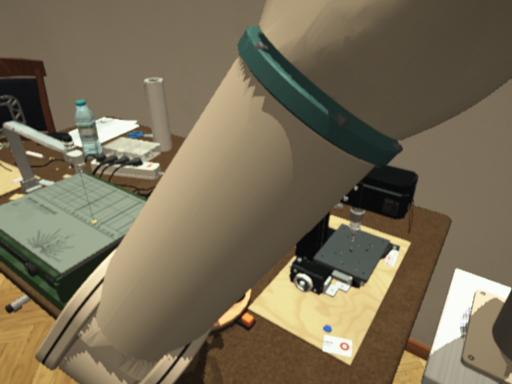

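```bash
python3 -c "
from h import *
import pickle
o=pickle.load(open('o7.pkl','rb'));W=o['wrist'];S=o['scene']
p,R=tool();und=p+R@np.array([0,21.4,39.3]);ax=R@np.array([0,-.498,-.867]);print('und',und,'axis',ax)
print('scene tip pred',proj(S,und+130*ax),'seen 293.2,206.6')
print('wrist pred und',proj(W,und),'r edge',proj(W,und+21*R[:,0]),proj(W,und-21*R[:,0]))
print('wrist cup rim pred',proj(W,[551,299,39]),'axis rod base',proj(W,[575,243,25]))
a=cv2.resize(W['color'][0:200,190:330,::-1],(560,800),interpolation=cv2.INTER_CUBIC)[:600];cv2.imwrite('pics/g.png',a)
for q in [(219,0),(306,0)]:pass
"
```

```text
und [548.20026906 299.76600561 124.97468054] axis [0.00374388 0.00329964 0.99983403]
scene tip pred [np.float64(293.39559373949396), np.float64(205.20530772686166)] seen 293.2,206.6
wrist pred und [np.float64(257.8012499485318), np.float64(181.85847336375772)] r edge [np.float64(292.98654118087205), np.float64(181.83188032748737)] [np.float64(222.62980170587218), np.float64(181.88505593749915)]
wrist cup rim pred [np.float64(260.9516595781542), np.float64(58.61993911164731)] axis rod base [np.float64(242.7264014737067), np.float64(91.42649138637285)]
```

View pics/g.png

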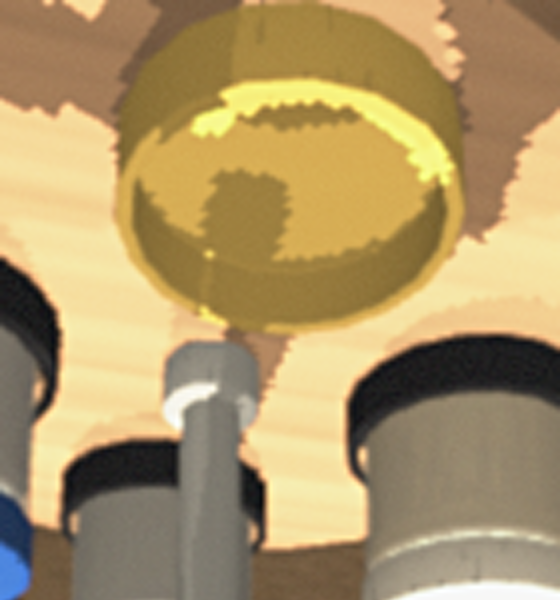

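```bash
python3 -c "
from h import *
import pickle
o=pickle.load(open('o7.pkl','rb'));W=o['wrist']
print('cup',ray(W,262.5,51.2,39),ray(W,262.5,58.6,39))
L=ray(W,190+118/4-.4,51,39);Rr=ray(W,190+465/4-.4,51,39);print(L,Rr,(L+Rr)/2,np.linalg.norm(L-Rr))
T=ray(W,262.5,19.7,39);B=ray(W,262.5,83,39);print(T,B,(T+B)/2,np.linalg.norm(T-B))
"
```

```text
cup [547.55176896 304.88081242  39.        ] [551.80147288 299.66015994  39.        ]
[525.48490145 287.59930244  39.        ] [569.32752504 322.378172    39.        ] [547.40621324 304.98873722  39.        ] 55.96199971352315
[532.50344631 323.36729152  39.        ] [568.4655037  279.18882472  39.        ] [550.48447501 301.27805812  39.        ] 56.96495853343765
```

```bash
python3 -c "
from h import *
R=orient(-52,30); off=R@np.array([0,21.4,39.3])
go(np.array([550.7,300.5,46])-off,R)"
```

```text
now [549.  299.1 169.7] shift [ 2.6 40.2 67.9] rot [0.003 0.006 0.001] norm 79.0 0.007
```

```bash
python3 -m jog '[{"x":2.6,"y":10,"z":17,"ax":0,"ay":0.006,"az":0,"grip":36},{"x":2.6,"y":20,"z":34,"ax":0,"ay":0.006,"az":0,"grip":36},{"x":2.6,"y":30,"z":51,"ax":0,"ay":0.006,"az":0,"grip":36},{"x":2.6,"y":40,"z":68,"ax":0,"ay":0.006,"az":0,"grip":36},{"x":2.6,"y":40,"z":68,"ax":0,"ay":0.006,"az":0,"grip":36}]'
python3 -m jog '[{"x":0,"y":0,"z":0,"ax":0,"ay":0,"az":0,"grip":36},{"x":0,"y":0,"z":0,"ax":0,"ay":0,"az":0,"grip":36}]'
python3 -c "
from h import *
import pickle
o={n:snap(n,n+'8.png') for n in ['scene','wrist']};pickle.dump(o,open('o8.pkl','wb'))
S=o['scene']['color'][190:300,230:340];cv2.imwrite('pics/f8.png',cv2.resize(S[:,:,::-1],(600,600),interpolation=cv2.INTER_CUBIC))
R=orient(-52,30); off=R@np.array([0,21.4,39.3])
go(np.array([550.7,300.5,46])-off,R)"
```

```text
clock: 6.85
eef_pos: [550.3, 299.5, 87.9]
tool_rot: [-2.621, 0.004, 0.664]
force: [-0.3, -0.3, -1.1]
width: 40.7
clock: 7.05
eef_pos: [552.1, 300.1, 91.9]
tool_rot: [-2.621, -0.002, 0.663]
force: [1.2, 0.5, 0.3]
width: 40.3
now [552.1 300.2  91.8] shift [-0.9  0.6  0.9] rot [ 0.003 -0.002  0.001] norm 1.4 0.003
```

View pics/f8.png

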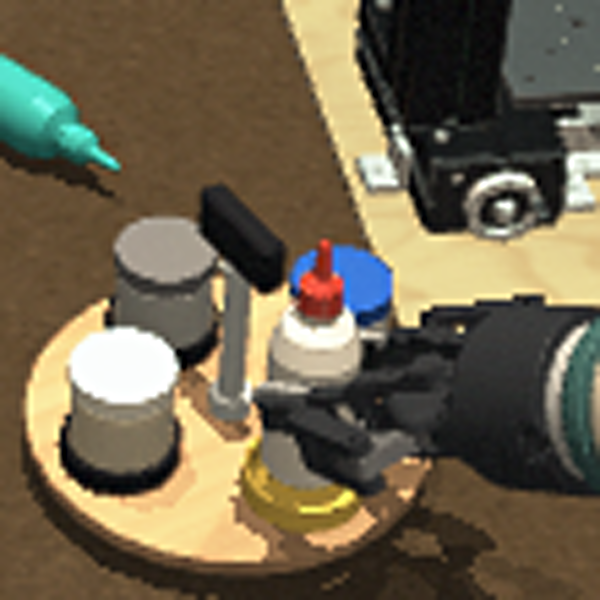

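View pics/wrist8.png

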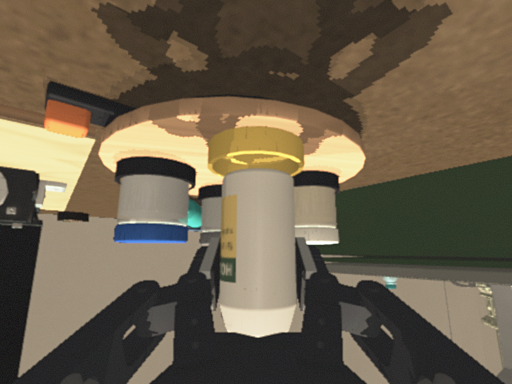

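```bash
python3 -c "
from h import *
import pickle
o=pickle.load(open('o8.pkl','rb'));W=o['wrist'];S=o['scene']
p,R=tool();und=p+R@np.array([0,21.4,39.3]);ax=R@np.array([0,-.498,-.867]);print('und',und,'axis',ax)
c=lambda q:((np.array(q)-[230,190])*5.4545+2.2).round(1)
for n,P in [('tip',und+130*ax),('shoulder',und+80*ax),('und',und),('rimc',np.array([550.7,300.3,39]))]: print(n,c(proj(S,P)))
print('cup wrist pred rim', proj(W,[550.7,300.3,39]), 'seen 256.5; und',proj(W,und))
"
```

```text
und [551.55872151 301.09260894  47.0417662 ] axis [-0.00199421 -0.00113353  0.99984386]
tip [328.2 233.8]
shoulder [319.6 322.1]
und [306.7 454.1]
rimc [306.9 465.4]
cup wrist pred rim [np.float64(255.48867137797535), np.float64(169.02183084210313)] seen 256.5; und [np.float64(257.45279141748864), np.float64(181.87954709303676)]
```

```bash
python3 -m jog '[{"x":-0.9,"y":2.5,"z":4.5,"ax":0,"ay":0,"az":0,"grip":36},{"x":-0.9,"y":5,"z":9,"ax":0,"ay":0,"az":0,"grip":36},{"x":-0.9,"y":6.5,"z":12,"ax":0,"ay":0,"az":0,"grip":36},{"x":-0.9,"y":6.5,"z":12,"ax":0,"ay":0,"az":0,"grip":36}]'
python3 -c "
from h import *
o=snap('scene','s9.png')
S=o['color'][190:300,230:340];cv2.imwrite('pics/f9.png',cv2.resize(S[:,:,::-1],(600,600),interpolation=cv2.INTER_CUBIC))
snap('wrist','w9.png')
p,R=tool();print(p,p+R@np.array([0,21.4,39.3]),R@np.array([0,-.498,-.867]),read_state()['force'])"
```

```text
clock: 7.55
eef_pos: [550.4, 299.6, 76.1]
tool_rot: [-2.621, 0.001, 0.663]
force: [0.3, 0.6, 0.1]
width: 40.7
[550.7386285  299.57982284  76.73188111] [550.1412571  300.35557289  31.99385076] [-6.53130899e-04  5.86690539e-04  9.99846103e-01] [-0.09433034  0.82882691 -0.94024944]
```

View pics/f9.png

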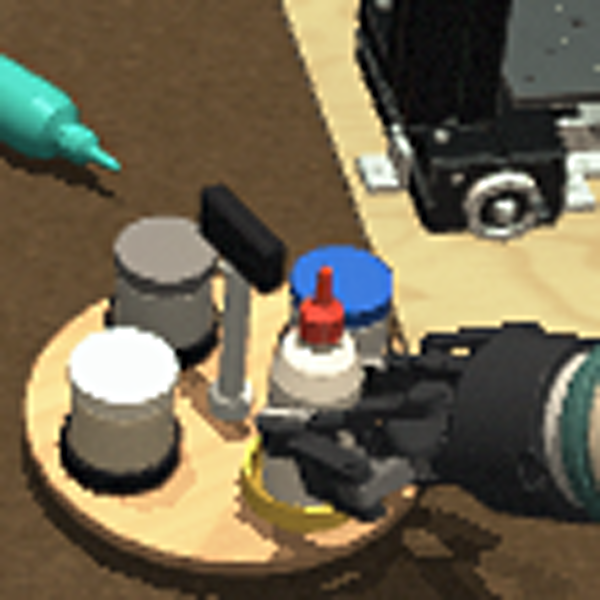

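View pics/w9.png

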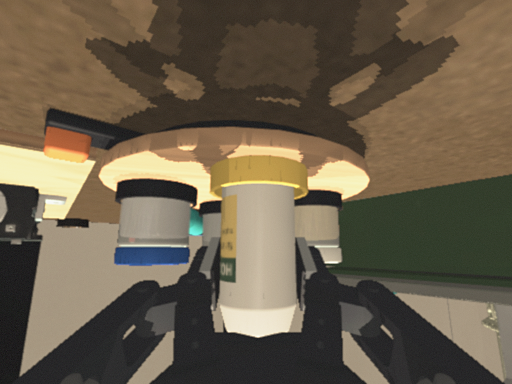

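```bash
python3 -m jog '[{"x":0,"y":0.8,"z":1.3,"ax":0,"ay":0,"az":0,"grip":36},{"x":0,"y":1.5,"z":2.6,"ax":0,"ay":0,"az":0,"grip":36},{"x":0,"y":1.5,"z":2.6,"ax":0,"ay":0,"az":0,"grip":36}]'
python3 -m jog '[{"x":0,"y":0.7,"z":1.2,"ax":0,"ay":0,"az":0,"grip":36},{"x":0,"y":0.7,"z":1.2,"ax":0,"ay":0,"az":0,"grip":36}]'
python3 -m jog '[{"x":0,"y":0.7,"z":1.2,"ax":0,"ay":0,"az":0,"grip":36},{"x":0,"y":0.7,"z":1.2,"ax":0,"ay":0,"az":0,"grip":36}]'
```

```text
clock: 7.95
eef_pos: [551.0, 299.7, 74.4]
tool_rot: [-2.622, -0.001, 0.663]
force: [0.6, 1.2, 1.6]
width: 40.2
clock: 8.15
eef_pos: [551.5, 299.6, 74.4]
tool_rot: [-2.624, -0.002, 0.663]
force: [-2.1, 1.9, 6.8]
width: 40.3
clock: 8.35
eef_pos: [551.9, 299.6, 74.3]
tool_rot: [-2.626, -0.002, 0.663]
force: [-3.0, 3.4, 11.5]
width: 40.1
```

```bash
python3 -m jog '[{"x":0,"y":-0.7,"z":-1.2,"ax":0,"ay":0,"az":0,"grip":42},{"x":0,"y":-0.7,"z":-1.2,"ax":0,"ay":0,"az":0,"grip":50},{"x":0,"y":-0.7,"z":-1.2,"ax":0,"ay":0,"az":0,"grip":62},{"x":0,"y":-0.7,"z":-1.2,"ax":0,"ay":0,"az":0,"grip":62},{"x":0,"y":-0.7,"z":-1.2,"ax":0,"ay":0,"az":0,"grip":62}]'
python3 -c "
from h import *
o=snap('scene','s10.png')
S=o['color'][190:300,230:340];cv2.imwrite('pics/f10.png',cv2.resize(S[:,:,::-1],(600,600),interpolation=cv2.INTER_CUBIC))
snap('wrist','w10.png')"
```

```text
clock: 8.85
eef_pos: [550.7, 299.6, 72.2]
tool_rot: [-2.621, -0.0, 0.663]
force: [0.6, -0.5, 0.4]
width: 62.2
```

View pics/f10.png

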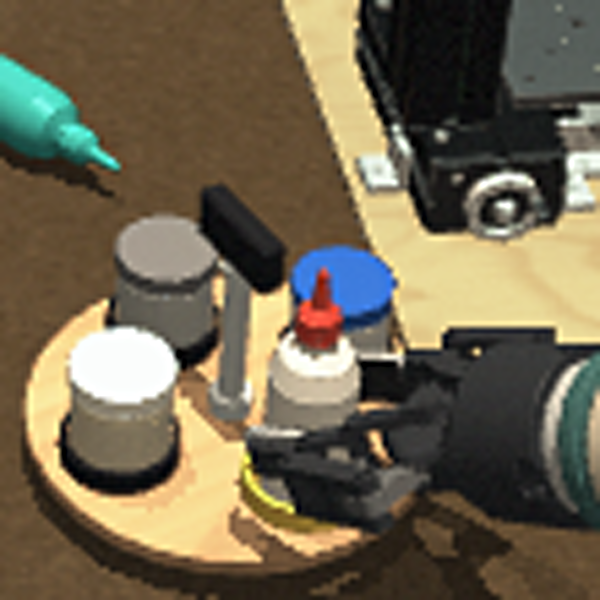

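View pics/w10.png

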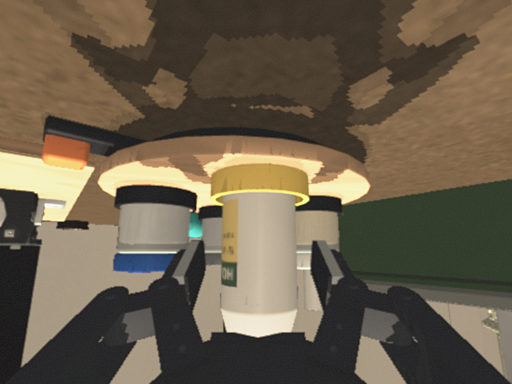

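```bash
python3 -m jog '[{"x":0,"y":-25,"z":0,"ax":0,"ay":0,"az":0,"grip":62},{"x":0,"y":-55,"z":0,"ax":0,"ay":0,"az":0,"grip":62},{"x":0,"y":-90,"z":0,"ax":0,"ay":0,"az":0,"grip":62},{"x":0,"y":-120,"z":-25,"ax":0,"ay":0,"az":0,"grip":62},{"x":0,"y":-140,"z":-60,"ax":0,"ay":0,"az":0,"grip":62}]'
python3 -m jog '[{"x":0,"y":-15,"z":-43,"ax":0,"ay":0,"az":0,"grip":62},{"x":0,"y":-30,"z":-86,"ax":0,"ay":0,"az":0,"grip":62},{"x":0,"y":-45,"z":-129,"ax":0,"ay":0,"az":0,"grip":62},{"x":0,"y":-45,"z":-129,"ax":0,"ay":0,"az":0,"grip":62}]'
python3 -c "
from h import *
import pickle
print(read_state()['qpos'].round(2))
o={n:snap(n,n+'11.png') for n in ['scene','side','wrist']};pickle.dump(o,open('o11.pkl','wb'))
S=o['scene']['color'][190:300,230:340];cv2.imwrite('pics/f11.png',cv2.resize(S[:,:,::-1],(600,600),interpolation=cv2.INTER_CUBIC))
p,R=tool();print(p)"
```

```text
clock: 9.45
eef_pos: [492.1, 374.7, 193.4]
tool_rot: [-2.619, 0.002, 0.668]
force: [0.6, 0.5, 0.5]
width: 62.2
clock: 9.85
eef_pos: [512.5, 350.8, 335.6]
tool_rot: [-2.621, -0.011, 0.66]
force: [0.1, -0.1, -1.3]
width: 62.0
[-1.31  0.77  0.39  1.54  0.73  1.35 -0.67]
[509.32935149 351.91656655 327.92473216]
```

View pics/f11.png

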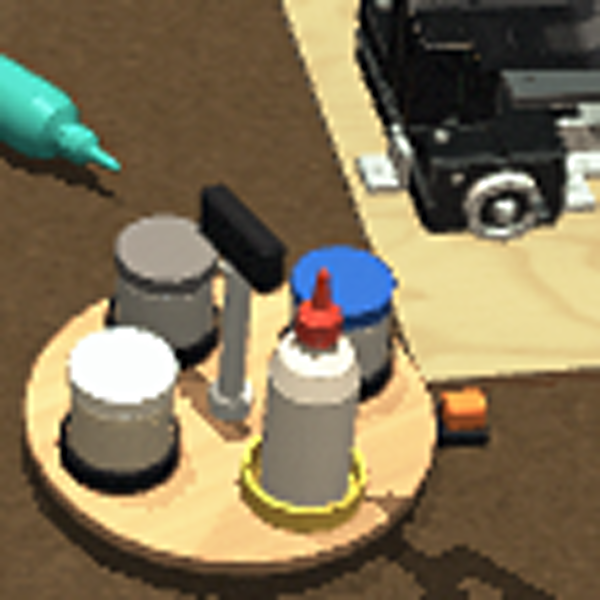

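View pics/wrist11.png

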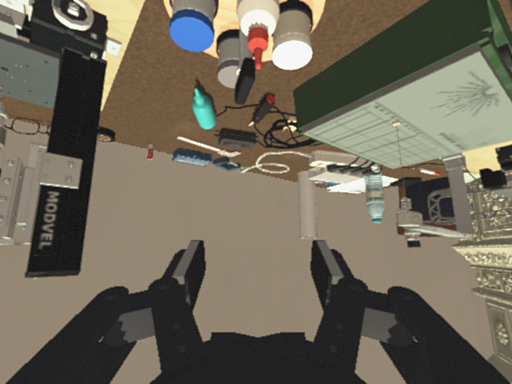

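View pics/scene11.png

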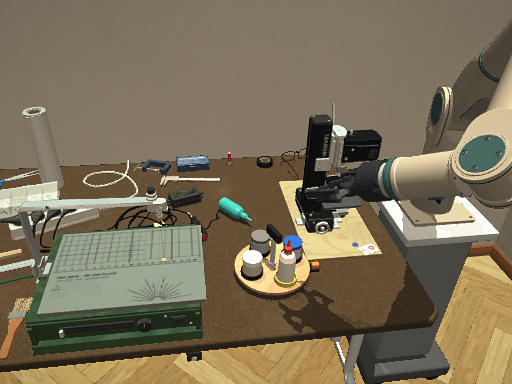

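```bash
python3 -c "
from h import *
go([575,243,300],orient(-67,90))"
```

```text
now [509.3 351.9 327.9] shift [-15.3 123.4 -38.7] rot [1.043 0.237 0.137] norm 130.2 1.078
```

```bash
python3 -m jog '[{"x":-2,"y":15,"z":-5,"ax":0.139,"ay":0.032,"az":0.018,"grip":62},{"x":-4,"y":30,"z":-10,"ax":0.278,"ay":0.063,"az":0.037,"grip":62},{"x":-6,"y":46,"z":-15,"ax":0.417,"ay":0.095,"az":0.055,"grip":62},{"x":-8,"y":62,"z":-20,"ax":0.556,"ay":0.126,"az":0.073,"grip":62},{"x":-10,"y":78,"z":-25,"ax":0.695,"ay":0.158,"az":0.091,"grip":62}]'
python3 -c "
from h import *
go([575,243,280],orient(-67,90))"
```

```text
clock: 10.5
eef_pos: [550.7, 283.2, 310.0]
tool_rot: [-1.916, -0.031, 0.488]
force: [1.3, -0.2, 0.0]
width: 61.8
now [550.7 283.2 310. ] shift [  1.6  44.2 -34. ] rot [0.343 0.08  0.045] norm 55.8 0.355
```

```bash
python3 -m jog '[{"x":0.5,"y":15,"z":-11,"ax":0.12,"ay":0.027,"az":0.015,"grip":62},{"x":1,"y":30,"z":-23,"ax":0.24,"ay":0.054,"az":0.03,"grip":62},{"x":1.6,"y":44,"z":-34,"ax":0.343,"ay":0.08,"az":0.045,"grip":62},{"x":1.6,"y":44,"z":-34,"ax":0.343,"ay":0.08,"az":0.045,"grip":62},{"x":1.6,"y":44,"z":-34,"ax":0.343,"ay":0.08,"az":0.045,"grip":62}]'
python3 -c "
from h import *
import pickle
print(read_state()['qpos'].round(2))
W=snap('wrist','w12.png');pickle.dump(W,open('o12.pkl','wb'))
go([575,243,180],orient(-67,90))
print(proj(W,[575,243,144]),proj(W,[575-11,243+26,144]))"
```

```text
clock: 11.0
eef_pos: [575.3, 240.5, 279.7]
tool_rot: [-1.577, 0.002, 0.398]
force: [-0.3, 1.0, 0.2]
width: 62.0
[-0.49  0.55  0.07  1.55 -0.03  1.04 -0.01]
now [574.5 242.8 280.1] shift [  0.6 100.1   0.5] rot [ 0.005  0.    -0.001] norm 100.1 0.005
[np.float64(258.3614637746817), np.float64(187.17477620871315)] [np.float64(258.27832522019963), np.float64(160.47080069781202)]
```

View pics/w12.png

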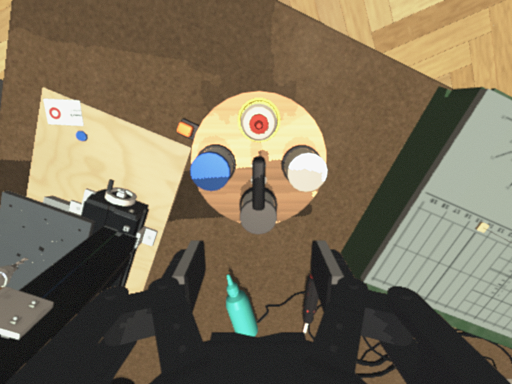

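```bash
python3 -c "
from h import *
import pickle
W=pickle.load(open('o12.pkl','rb'))
hsv=cv2.cvtColor(W['color'],cv2.COLOR_RGB2HSV)
k=cv2.inRange(hsv,(3,180,120),(18,255,255));k[:, :170]=0;k[:,205:]=0;k[:110]=0;k[145:]=0
ys,xs=np.where(k);print(len(xs),xs.mean(),ys.mean());po=ray(W,xs.mean(),ys.mean(),20)
T=[ray(W,*q,25) for q in [(190,157),(327,157),(258.5,91)]]
print(T, (T[0]+T[1])/2)
c=(T[0]+T[1])/2; 
top=T[2]; print('top->center', top+100*(np.array([575,243,25])-top)/np.linalg.norm(np.array([575,243,25])-top))
for ax in [(575,243),(574.5,244),(573.5,243.5)]:
  d=po[:2]-ax;print('pointer',po,np.linalg.norm(d),np.degrees(np.arctan2(d[1],d[0])))
b=[ray(W,258.5,v,144) for v in(157,208)];print('bar',b,(b[0]+b[1])/2, np.linalg.norm(b[0]-b[1]))
a=cv2.resize(W['color'][80:240,170:350,::-1],(675,600),interpolation=cv2.INTER_CUBIC);cv2.imwrite('pics/g12.png',a)
"
```

```text
9 189.88888888888889 128.33333333333334
[array([478.96110618, 214.17947488,  25.        ]), array([663.44981419, 291.44740598,  25.        ]), array([536.53267837, 335.51973197,  25.        ])] [571.20546019 252.81344043  25.        ]
top->center [574.92399203 243.18281067  25.        ]
pointer [465.15415092 252.08555445  20.        ] 110.22095018011635 175.27172237451086
pointer [465.15415092 252.08555445  20.        ] 109.64438380801923 175.77097301043787
pointer [465.15415092 252.08555445  20.        ] 108.68548549340159 175.4692286871023
bar [array([562.83881843, 272.34700755, 144.        ]), array([584.17543789, 221.51608622, 144.        ])] [573.50712816 246.93154688 144.        ] 55.12743321313203
```

View pics/g12.png

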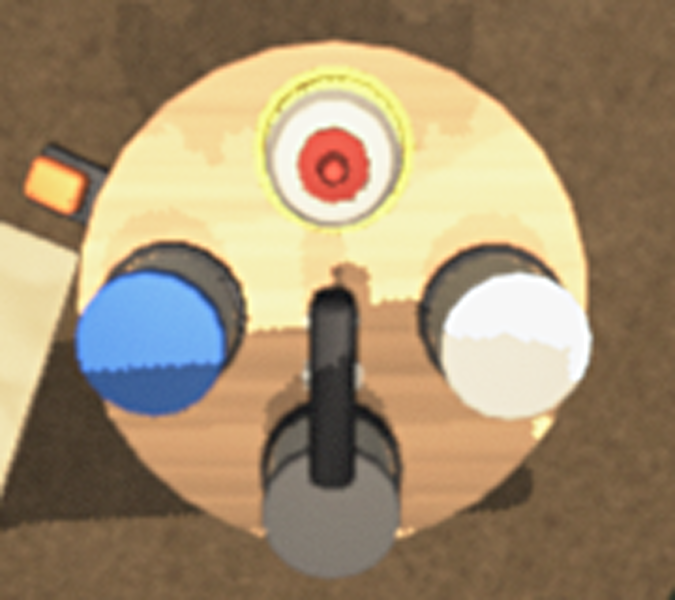

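```bash
python3 -c "
from h import *
import pickle
W=pickle.load(open('o12.pkl','rb'))
po=ray(W,184.5,129.4,22);d=po[:2]-[574.5,244];print(po,np.linalg.norm(d),np.degrees(np.arctan2(d[1],d[0])))
go([574.5,244,126],orient(-67,90))
"
```

```text
[458.9327469  248.03998146  22.        ] 115.63784605016006 177.99787864960228
now [574.5 242.8 280.1] shift [  0.6 154.1   1.9] rot [ 0.005  0.    -0.001] norm 154.1 0.005
```

```bash
python3 -m jog '[{"x":0.5,"y":35,"z":2,"ax":0,"ay":0,"az":0,"grip":62},{"x":0.5,"y":70,"z":2,"ax":0,"ay":0,"az":0,"grip":62},{"x":0.5,"y":100,"z":2,"ax":0,"ay":0,"az":0,"grip":62},{"x":0.5,"y":110,"z":2,"ax":0,"ay":0,"az":0,"grip":56},{"x":0.5,"y":110,"z":2,"ax":0,"ay":0,"az":0,"grip":56}]'
python3 -c "
from h import *
W=snap('wrist','w13.png')
go([574.5,244,126],orient(-67,90))"
```

```text
clock: 11.55
eef_pos: [573.7, 245.6, 170.1]
tool_rot: [-1.576, 0.002, 0.405]
force: [0.5, -0.2, 0.4]
width: 55.9
now [575.1 245.6 171.8] shift [-1.2 45.8 -1. ] rot [0.005 0.002 0.002] norm 45.8 0.006
```

View pics/w13.png

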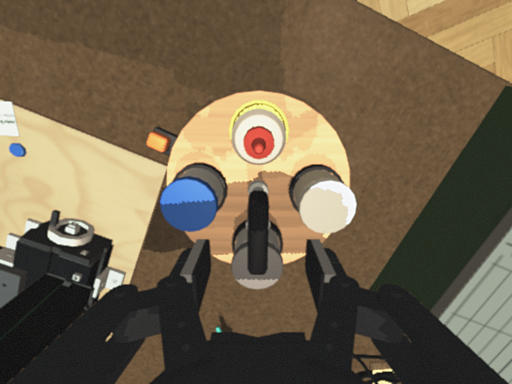

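Bar (px 258, rows 190–272) is centred between the open fingers (px 208 and 308), aligned with the tool. Descending and gripping.

```bash
python3 -m jog '[{"x":-0.5,"y":20,"z":0,"ax":0,"ay":0,"az":0,"grip":50},{"x":-0.5,"y":38,"z":0,"ax":0,"ay":0,"az":0,"grip":46},{"x":-0.5,"y":46,"z":0,"ax":0,"ay":0,"az":0,"grip":46},{"x":-0.5,"y":46,"z":0,"ax":0,"ay":0,"az":0,"grip":46},{"x":-0.5,"y":46,"z":0,"ax":0,"ay":0,"az":0,"grip":30}]'
python3 -c "
from h import *
W=snap('wrist','w14.png')
go([574.5,244,126],orient(-67,90))"
```

```text
clock: 12.1
eef_pos: [576.2, 244.1, 127.1]
tool_rot: [-1.576, -0.004, 0.401]
force: [-0.5, 0.3, -0.3]
width: 32.4
now [576.3 244.  127.2] shift [-1.7  1.2  0.7] rot [ 0.005 -0.     0.005] norm 2.1 0.007
```

View pics/w14.png

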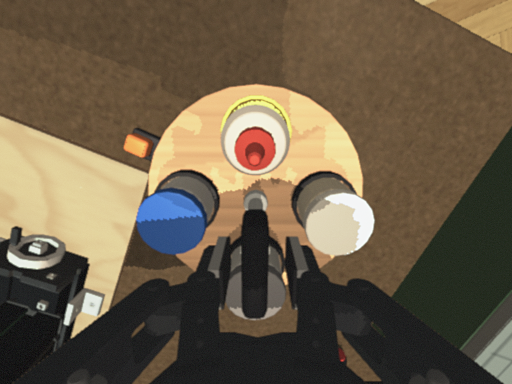

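```bash
python3 -m jog '[{"x":-0.8,"y":0.5,"z":0,"ax":0,"ay":0,"az":0,"grip":22},{"x":-0.8,"y":0.5,"z":0,"ax":0,"ay":0,"az":0,"grip":14},{"x":-0.8,"y":0.5,"z":0,"ax":0,"ay":0,"az":0,"grip":8},{"x":-0.8,"y":0.5,"z":0,"ax":0,"ay":0,"az":0,"grip":8},{"x":-0.8,"y":0.5,"z":0,"ax":0,"ay":0,"az":0,"grip":8}]'
python3 -c "
from h import *
s=read_state();print(s['force'],s['torque'],s['qpos'])
p,R=tool();print(p,R.T@s['force'],np.degrees(np.arctan2(R[1,2],R[0,2])))"
```

```text
clock: 12.65
eef_pos: [574.8, 243.2, 126.1]
tool_rot: [-1.576, -0.003, 0.401]
force: [-2.0, -0.2, 6.3]
width: 13.0
[-2.01211953 -0.17733514  6.2694494 ] [-0.19163447  0.38254326 -0.03381669] [-0.47992169  0.72904689  0.05207795  1.6996033  -0.04467421  0.71159047
 -0.00637145]
[574.77805843 243.19945641 126.13670121] [-1.90458701 -6.27796028  0.58807454] 112.97130883730674
```

```bash
python3 -m jog '[{"x":0,"y":0,"z":0,"ax":0,"ay":-0.04,"az":0,"grip":8},{"x":0,"y":0,"z":0,"ax":0,"ay":-0.11,"az":0,"grip":8},{"x":0,"y":0,"z":0,"ax":0,"ay":-0.19,"az":0,"grip":8},{"x":0,"y":0,"z":0,"ax":0,"ay":-0.27,"az":0,"grip":8},{"x":0,"y":0,"z":0,"ax":0,"ay":-0.35,"az":0,"grip":8}]'
python3 -c "
from h import *
s=read_state();p,R=tool();print(p,R.T@s['force'],np.degrees(np.arctan2(R[1,2],R[0,2])),s['qpos'].round(2))
snap('wrist','w15.png')"
```

```text
clock: 13.15
eef_pos: [574.7, 243.2, 126.1]
tool_rot: [-1.577, -0.001, 0.754]
force: [-1.7, -0.8, 5.9]
width: 13.2
[574.74854664 243.17508149 126.13555092] [-1.79710271 -5.89053944  0.57552024] 133.19902892015227 [-0.42  0.73 -0.05  1.7   0.06  0.71  0.26]
```

View pics/w15.png

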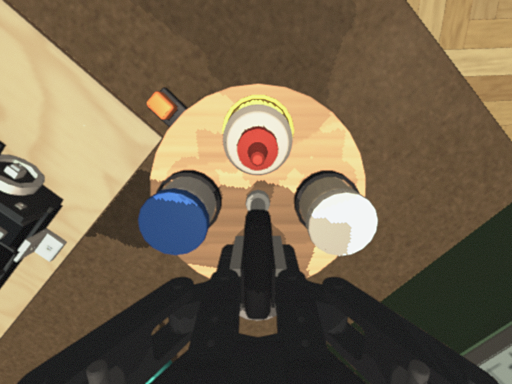

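The turntable follows the grip, bottle upright and stable. Continuing.

```bash
python3 -m jog '[{"x":0,"y":0,"z":0,"ax":0,"ay":-0.08,"az":0,"grip":8},{"x":0,"y":0,"z":0,"ax":0,"ay":-0.16,"az":0,"grip":8},{"x":0,"y":0,"z":0,"ax":0,"ay":-0.24,"az":0,"grip":8},{"x":0,"y":0,"z":0,"ax":0,"ay":-0.32,"az":0,"grip":8},{"x":0,"y":0,"z":0,"ax":0,"ay":-0.4,"az":0,"grip":8}]'
python3 -m jog '[{"x":0,"y":0,"z":0,"ax":0,"ay":-0.08,"az":0,"grip":8},{"x":0,"y":0,"z":0,"ax":0,"ay":-0.16,"az":0,"grip":8},{"x":0,"y":0,"z":0,"ax":0,"ay":-0.24,"az":0,"grip":8},{"x":0,"y":0,"z":0,"ax":0,"ay":-0.32,"az":0,"grip":8},{"x":0,"y":0,"z":0,"ax":0,"ay":-0.36,"az":0,"grip":8}]'
python3 -m jog '[{"x":0,"y":0,"z":0,"ax":0,"ay":-0.01,"az":0,"grip":8},{"x":0,"y":0,"z":0,"ax":0,"ay":-0.01,"az":0,"grip":8},{"x":0,"y":0,"z":0,"ax":0,"ay":-0.01,"az":0,"grip":8}]'
python3 -c "
from h import *
import pickle
s=read_state();p,R=tool();print(p,R.T@s['force'],np.degrees(np.arctan2(R[1,2],R[0,2])),s['qpos'].round(2))
o={n:snap(n,n+'16.png') for n in ['scene','side','wrist']};pickle.dump(o,open('o16.pkl','wb'))
cv2.imwrite('pics/f16.png',cv2.resize(o['scene']['color'][190:300,230:340,::-1],(600,600),interpolation=cv2.INTER_CUBIC))"
```

```text
clock: 13.7
eef_pos: [574.7, 243.1, 126.1]
tool_rot: [-1.577, 0.002, 1.154]
force: [-2.7, -0.9, 5.9]
width: 12.7
clock: 14.2
eef_pos: [574.7, 243.1, 126.1]
tool_rot: [-1.575, 0.004, 1.513]
force: [-1.7, -1.7, 6.5]
width: 13.0
clock: 14.5
eef_pos: [574.7, 243.1, 126.1]
tool_rot: [-1.575, 0.004, 1.521]
force: [-2.2, -2.0, 6.2]
width: 13.2
[574.66412664 243.11689051 126.13785881] [-2.15106503 -6.19547829  2.10333879] 177.1242879319067 [-0.29  0.74 -0.26  1.69  0.27  0.74  0.84]
```

View pics/wrist16.png

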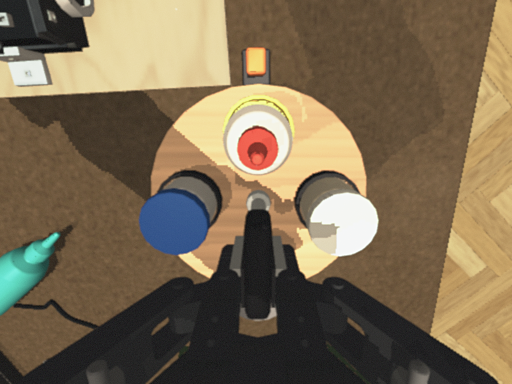

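View pics/f16.png

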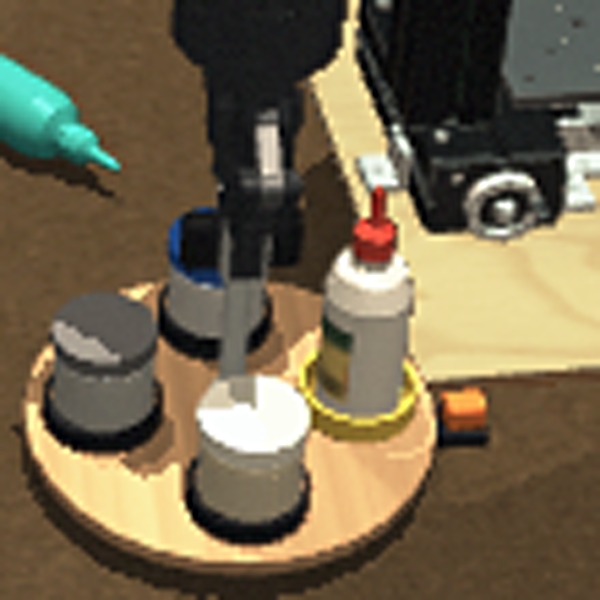

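View pics/side16.png

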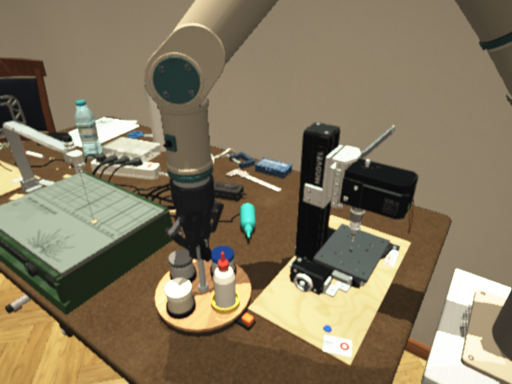

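```bash
python3 -c "
from h import *
import pickle
o=pickle.load(open('o16.pkl','rb'));W=o['wrist'];S=o['scene']
po=ray(W,256.5,61,22);hs=cv2.cvtColor(W['color'],cv2.COLOR_RGB2HSV);k=cv2.inRange(hs,(24,120,100),(35,255,255));k[170:]=0;k[:80]=0;k[:,:200]=0;k[:,320:]=0
xs=np.where(k)[1];cx=(xs.min()+xs.max())/2;c=ray(W,cx,120,39)
a=np.array([574.7,243.2])
for q in(po,c):d=q[:2]-a;print(q,np.linalg.norm(d),np.degrees(np.arctan2(d[1],d[0])))
b=c.copy();b[:2]=a+62*np.array([np.cos(np.radians(177.5)),np.sin(np.radians(177.5))]);b[2]=27
f=lambda q:(np.array(q)-[230,190])*5.4545+2.2
print('tip pred',f(proj(S,b+[0,0,130])),'shoulder',f(proj(S,b+[0,0,85])),'seen tip 378,188')
s=read_state();print(s['clock'],s['width'],abs(s['qd']).max())"
```

```text
[458.40370355 248.37377021  22.        ] 116.41132447865483 177.45271454574487
[503.1231387  250.07442545  39.        ] 71.90622224958997 174.51399296568258
tip pred [381.42919384 186.14048631] shoulder [373.06974252 262.36239455] seen tip 378,188
14.65 13.745638981641406 0.0014548458305439604
```

```bash
python3 -c "
from h import *
print(finish_job())"
```

```text
the job is handed in; nothing more can be done
None
```

I stood the glue bottle upright in the yellow cup and let go. Then I gripped the bar handle, turned the turntable about 65° anticlockwise to the orange pointer, and handed the job in at about 14.7 s with the handle still gripped.

**Last checks:**
- **Bottle:** it was upright in the cup, and its nozzle tip was within about 4 px, in a 5x-enlarged crop, of where a vertical bottle should show. The arm was not touching it.
- **Alignment:** in the wrist picture the pointer (column 257), bottle and handle (column 258) lined up within about 1 px. I read the pointer's direction as 177.5° and the tool's as 177.1°, against a tolerance of about 7°.
- **Grip:** the fingers were closed on the bar at 13 mm to 14 mm and the joints were still. I did not measure the grip force directly.
- **Tape roll, battery and screwdriver:** the arm never went near them, but I did not measure their positions again at the end.

**Disagreements:**
- One rough reading of the cup's centre gave 174.5° at 72 mm from the axis instead of 62 mm. I set it aside as a badly placed pixel; even that reading is within tolerance.
- When I lowered the bottle it touched down about 2.5 mm sooner than calculated, because it sat slightly lower in the gripper than I had estimated.

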